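# Gauge the depth of a die holder's blind bore

## Robot

A 6-joint arm with a two-finger parallel gripper is mounted at the origin on the work surface. World frame = base frame: x ahead of the robot, y to its left, z up, the work surface at z = 0. Lengths are in m, angles in rad, forces in N, time in s.
With the tool pointing down it reaches from about 0.425 to 0.95 m from the base axis. Payload 3.5 kg.
Tool frame: the origin (TCP) lies midway between the tips of the shut fingers; the grasp point (between the pads) lies 19 mm behind it (ctrl.pinch_z is the distance from the TCP to the grasp point, in m); z points along the fingers, y is the line along which they close (so a half turn about z gives the same grasp; the last joint's range is limited). The gripper opens to 85 mm and grips with 20 to 120 N. Pads are 22 mm wide; open, the fingers measure 114 mm over their backs; the gripper's body (76 mm by 85 mm) begins 54 mm behind the grasp point. The pads swing forward as they close: fully open they stand 13 mm farther back than shut.
Start: joints at [1.167, 0.286, 1.577, -0, 1.279, -0.15], TCP at [0.169, 0.653, 0.231] pointing down, gripper open.
Joint ranges: [-2.77, 2.77], [-0.9, 2.22], [0.21, 2.48], [-1.53, 4.67], [0.24, 2.81], [-2.84, 2.84]. Speed limits (rad/s): [2.79, 2.79, 3.14, 3.14, 3.14, 3.14].

## Interface

Orientations are given as a unit quaternion [x, y, z, w].
In Python, from plant import get_state, viewer, sign_off, ctrl gives the robot as it stands. The module is installed in compiled form; this text tells all that it offers.
- The arm moves only by the shell command python3 -m handwheel 'ROWS' [FORCE]. ROWS is JSON, a list that holds one entry, the list of rows, each a list of 5 numbers: the finger opening in m, from 0 to 0.0854, then the shift along the tool's x, y, z in m, then the turn about the tool's z in degrees. In form: [[[claw, x, y, z, spin], ...]]. A call has 1 to 12 rows; each row shifts and turns the commanded pose from where the row before left it, along the tool's axes as they then stand; what a row does not reach is not made up. A row lasts 1/12 s, in which the tool goes at most 41.7 mm and 7.16 degrees, less where a joint would pass 70% of its speed; a pose out of reach is approached as far as the arm can. A call is refused whole if a number of a shift passes 0.0417 or a number of a turn 7.16, either way. A call with a gripper value outside its range is refused whole. The fingers move at their own pace and stop on an object; FORCE is the grip in N (left out, the last holds). Time passes only in rows, so rows that do not move let the fingers close. It gives the time, the measured TCP pose, the force, the opening and the grip force at its end, in the units of the state.
- get_state(): the state, without advancing time (a new reading comes with each control period).
- viewer.read_camera(name): name is "scene" or "top"; returns the picture (480x640x3 uint8, blue, green, red); there is no depth.
- viewer.camera_params(name): a dict with "fov_y" (degrees; the focal length in pixels is half the picture's height over the tangent of half this angle, whatever the lens; pixels are square), "cx", "cy" (the principal point, pixels), "xyz" and "attitude" of the camera in the world. Camera axes: x right, y up, looking along -z (the intrinsics and any distortion apply to the point x, -y, -z); pixel columns grow to the right and rows downward; lengths in m; the calibration is good to about 2 mm. A picture is of the moment at which its call begins. camera_params takes no time and is no camera call.
- sign_off(): hands the job in; it is judged then, once.
Trained networks look in the newest picture that a camera, given by its name, has taken for a name from the list of things; names that differ only in an ending like _2 or _b are one class to them, and where a whole thing is asked for, a point or a joint stands for the part that bears it (a point fixed in the world has none). Each returns a list of dicts, best first, with "confidence" (0 to 1); they miss things now and then, are a little off and sometimes report something else, mostly with a low value. They report only what shows in the picture. A call takes as long as a camera call.
- viewer.look_for(camera, name): "extent" ([left, top, width, height] as shares, 0 to 1, of the picture: columns of its width, rows of its height, round what is visible of it).
- viewer.outline_of(camera, name): "mask" (480x640 bool, what is visible of it) and "extent" ([left, top, width, height] as shares, 0 to 1, of the picture: columns of its width, rows of its height, round what is visible of it).
- viewer.pinpoint(camera, name): "xy" ([column, row] as shares, 0 to 1, of the picture: columns of its width, rows of its height: a listed point, or the origin of a listed thing).
The state is a dict: "time": time; "qpos": joint angles; "dq": joint speeds; "joint_efforts": joint torques, N m; "eef_pos": TCP position; "tcp_rot": TCP orientation; "contact_force": force on the tool from outside, world axes, zero at the start; "wrist_torque": the same for the moment, N m; "opening": opening from 0.0 (shut) to 1.0 (fully open); "finger_force": force on a finger pad.
Only numpy, scipy, OpenCV 4.12 (cv2) and the standard library are available. Lean on these libraries where they do the work, as an engineer would, in place of code of your own. Each camera call takes 0.05 s, during which the arm holds its last target. There are 200 camera calls.

## Task

Take the steel depth gauge with the black head out of its green stand, drop it upright into the bore on top of the aluminium die holder, and push it gently down (never harder than 35 N) until the rod itself has bottomed out, not merely until the red friction collar has landed on the holder. Then let go and leave it standing in the bore, the collar resting on the holder's top face as the depth mark. Do not move the four other things on the table.

Things in the scene. Friction and masses are not known exactly. Their poses are not given: they have to be found in the camera images.
- gauge_grip (a point): Centre of the depth gauge's black rubber-covered cylindrical head (non-slip, 20 mm diameter, 40 mm tall: the part to grasp), on the axis, 20 mm below the top and 130 mm above the lower tip; z points up along the rod. The gauge is one loose upright piece of about 0.16 kg, 150 mm tall: a 12 mm steel rod, 110 mm long, with dark ring marks every 10 mm, and this head on top. Starts in the green stand.
- gauge_tip (a point): Centre of the flat lower end of the gauge's rod, on its axis; z points up along the rod. The end is chamfered: 8 mm diameter at the tip, full 12 mm from 3 mm up.
- collar (a joint): Red plastic collar (28 mm outer diameter, 14 mm tall) on the gauge's rod: how far it has slid up, in m. Its underside is 28 mm + this value above the tip (73 mm at most; starts at 28 to 34 mm). It grips the rod by friction: about 7 N slides it, the same all along, no spring; it stays where it is left and the gauge's own weight does not slide it.
- collar_face (a point): Centre of the underside of the red collar, on the rod's axis. The collar is too big for the bore: it lands on the holder's top face, and from there the rod must be pushed down through it.
- holder: Aluminium die holder, fixed: an upright block 70 x 70 mm, 75 mm tall, with low steel feet sticking out 20 mm on its +x and -x sides. Origin at the centre of its underside on the work surface, z up.
- bore_mouth (a point): Centre of the bore's mouth, ringed in red, in the middle of the holder's flat top face (75 mm above the work surface); z points up. The bore is round, vertical and blind, 13.4 mm in diameter with a 2 mm chamfer at the mouth. Its rigid floor (bore_floor, the top of a brass stop set in the bore) lies 38 to 60 mm below the mouth, differs each time and is not measured.
- stand_mouth (a point): Centre of the top face of the green stand, fixed: a block 60 x 60 mm, 40 mm tall, with a loose hole 15 mm in diameter and 25 mm deep in which the gauge stands.
- punch: Bystander, loose: turned steel punch, 60 mm tall, foot 32 mm diameter. Origin at the centre of its underside.
- star_knob: Bystander, loose: black star knob, 54 mm across, 34 mm tall. Origin at the centre of its underside.
- spacer: Bystander, loose: brass ring, 48 mm outer diameter, 14 mm tall. Origin at the centre of its underside.
- hopper_bowl: Bystander, loose: blue plastic bowl, 120 mm across, 45 mm tall. Origin at the centre of its underside.

How it is judged:
On the way, in this order (a step that is already met when the one before it is completed fails the run):
1. the gauge is lifted clear out of its stand (z of gauge_tip in the frame of stand_mouth above 0.01 m), for 0.1 s.
2. the rod's tip is inside the bore, at least 15 mm below the mouth (horizontal distance between gauge_tip and bore_mouth below 0.003 m and z of gauge_tip in the frame of bore_mouth below -0.015 m), for 0.2 s.
At the end, for the whole second after the job is handed in: The gauge stands at rest and upright (within 0.1 rad) in the holder's bore, its tip on the bore's floor (within 1.5 mm), the underside of the red collar on the holder's top face (within 2 mm) (horizontal distance between gauge_tip and bore_mouth below 0.003 m and z of gauge_tip in the frame of bore_floor below 0.0015 m and z of collar_face in the frame of bore_mouth below 0.002 m and angle between gauge_grip's own z axis and vertical below 0.1 rad and linear speed of gauge below 0.01 m/s); the robot touches nothing.
It fails at once if the gauge pressed on the die holder or on the bore's floor with more than 35 N (contact force between gauge and holder above 35 N or contact force between gauge and stop above 35 N).
It fails at once if a bystander moved by more than 15 mm (distance of any of punch, star_knob, spacer, hopper_bowl from where it was at the start of the episode above 0.015 m).
It also fails if it takes over 48 s, if anything falls off the work surface, if the arm or the gripper's body presses on something with over 40 N, if the wrist force passes 120 N, or if a joint passes its speed limit or range.

## Working session

There is one attempt and no reset: what is moved stays moved. The work goes in short steps, Python scripts to look and compute and a shell command to move; the robot and the scene stay as the last step left them, time stands still between calls to the robot, and variables do not carry over. Pictures are saved under pics/ and viewed, at most 10 in all, crops included, and the job is handed in when it is done.

```bash
mkdir -p pics; cat > h.py <<'E'
import numpy as np, cv2
from scipy.spatial.transform import Rotation as R
from plant import get_state, viewer, sign_off, ctrl
def ray(cam,px):
    p=viewer.camera_params(cam); f=240/np.tan(np.radians(p['fov_y'])/2)
    d=np.array([(px[0]-p['cx'])/f,-(px[1]-p['cy'])/f,-1.])
    a=np.array(p['attitude']); M=R.from_quat(a).as_matrix() if a.size==4 else a.reshape(3,3)
    return np.array(p['xyz']),M@d
def at_z(cam,px,z):
    o,d=ray(cam,px); return o+d*(z-o[2])/d[2]
def tri(p1,p2):
    o1,d1=ray('scene',p1);o2,d2=ray('top',p2)
    s,t=np.linalg.lstsq(np.c_[d1,-d2],o2-o1,rcond=None)[0]
    a,b=o1+s*d1,o2+t*d2
    return (a+b)/2,np.linalg.norm(a-b)
def pin(cam,n):
    r=viewer.pinpoint(cam,n)
    return (np.array(r[0]['xy'])*[640,480],r[0]['confidence']) if r else (None,0)
E
python3 - <<'E'
from h import *
for c in('scene','top'):
    print(viewer.camera_params(c)); cv2.imwrite(f'pics/{c}0.png',viewer.read_camera(c))
for n in('gauge_grip','gauge_tip','collar_face','bore_mouth','stand_mouth','punch','star_knob','spacer','hopper_bowl','holder'):
    a,ca=pin('scene',n); b,cb=pin('top',n)
    print(n,a,round(ca,2),b,round(cb,2),*(tri(a,b) if a is not None and b is not None else ()))
print(get_state(),ctrl.pinch_z)
E
```

```text
{'fov_y': 51.45615876768251, 'cx': 319.68719075673073, 'cy': 239.94975270115535, 'xyz': array([ 1.27873887, -0.09822513,  0.78750376]), 'attitude': array([0.28518393, 0.25201557, 0.60715241, 0.69751289])}
{'fov_y': 45.556231769386564, 'cx': 325.9402708332027, 'cy': 253.04444371311598, 'xyz': array([0.47422549, 0.01176273, 1.28633404]), 'attitude': array([-0.03184836,  0.03274351,  0.71345249, -0.6992132 ])}
gauge_grip [193.92  198.384] 0.87 [460.672 286.32 ] 0.75 [ 0.50647081 -0.25020803  0.15383911] 0.01130210918273845
gauge_tip [199.68 247.92] 0.86 [499.072 285.216] 0.52 [ 0.51489469 -0.307827    0.04355901] 0.11102730562974474
collar_face [198.272 237.984] 0.43 [447.872 286.992] 0.66 [ 0.50865806 -0.25432186  0.04612453] 0.0012468406370836087
bore_mouth [406.72 221.28] 0.6 [244.224 266.496] 0.82 [0.55893899 0.17997218 0.08366912] 0.004024387351193467
stand_mouth [199.616 239.424] 0.95 [446.08 287.28] 0.83 [ 0.50825262 -0.25195567  0.04104682] 0.0021692880055983648
punch [313.984 251.616] 0.61 [336.896 272.4  ] 0.52 [ 0.54727842 -0.01460758  0.00914795] 0.00011581311558274877
star_
[... 470 characters left out ...]
ay([ 1.16700025e+00,  2.86276618e-01,  1.57670217e+00, -1.07819813e-05,
        1.27858637e+00, -1.50005387e-01]), 'dq': array([-8.83024977e-05,  7.69506243e-04, -9.43756651e-04,  1.39749510e-03,
       -2.52783644e-03, -2.52841451e-04]), 'joint_efforts': array([ 3.03179168e-04, -4.05984557e+01, -2.92936563e+01, -7.77026571e-05,
        5.85628131e-04, -8.48236937e-06]), 'eef_pos': array([0.16944837, 0.6533731 , 0.23133929]), 'tcp_rot': array([1.26553523e-01, 9.91959780e-01, 1.18122327e-05, 8.72398369e-06]), 'contact_force': array([-0.1171078 , -0.37431677,  0.1286453 ]), 'wrist_torque': array([-0.00529089,  0.00891954, -0.0117989 ]), 'finger_force': 0.0, 'opening': 1.001937414730519} 0.0187
```

View pics/scene0.png

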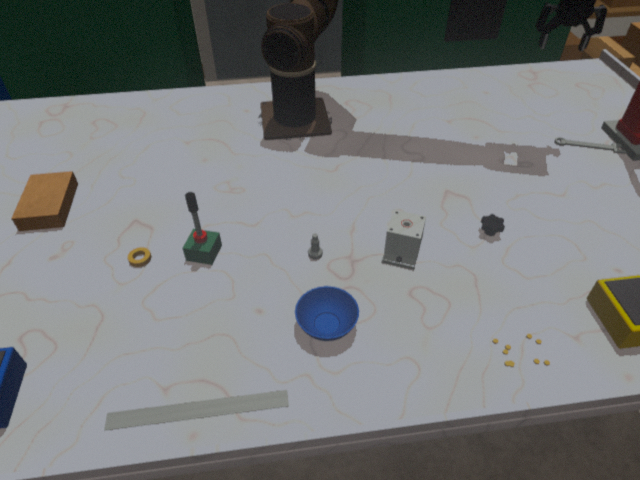

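View pics/top0.png

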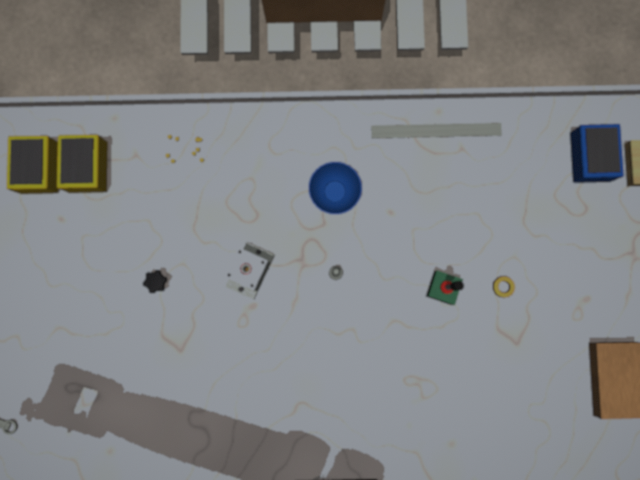

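```bash
python3 - <<'E'
from h import *
a=cv2.imread('pics/scene0.png');b=cv2.imread('pics/top0.png')
def z(i,x,y,w=60,h=45): return cv2.resize(i[y:y+h,x:x+w],(390,292),interpolation=cv2.INTER_CUBIC)
cv2.imwrite('pics/z.png',np.vstack([np.hstack([z(a,170,185,107,80),z(a,375,195,80,60)]),np.hstack([z(b,420,262),z(b,220,245)])]))
for n in ('scene','top'):
    for k in ('gauge_grip','collar','bore_mouth'):
        print(n,k,pin(n,k))
    for k in('gauge_grip','collar'):
        r=viewer.outline_of(n,k)
        for q in r[:2]:
            m=q['mask']; ys,xs=np.nonzero(m); print(n,k,q['confidence'],xs.mean(),ys.mean(),xs.min(),xs.max(),ys.min(),ys.max(),m.sum())
E
```

```text
scene gauge_grip (array([193.92 , 198.384]), 0.87)Traceback (most recent call last):
  File "<stdin>", line 7, in <module>
  File "h.py", line 17, in pin
    r=viewer.pinpoint(cam,n)
ValueError: it knows: bore_mouth, collar_face, gauge_grip, gauge_tip, holder, hopper_bowl, punch, spacer, stand_mouth, star_knob
```

View pics/z.png

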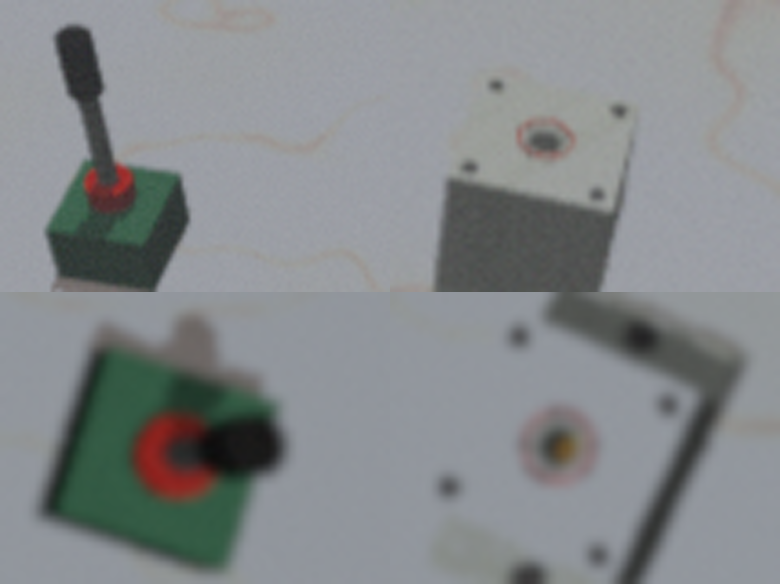

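```bash
python3 - <<'E'
from h import *
t=[('bore',(407,223.3),(245.8,268.7),.075)]
for n,s,p,z in t: print(n,at_z('scene',s,z),at_z('top',p,z),tri(s,p))
print('collar top', at_z('top',(447.4,287.2),.06))
for z,p in((.165,(458.8,285.4)),): print('headtop top',at_z('top',p,z))
# scene head: crop scale 390/107=3.645, top centre & bottom centre
k=107/390
for z,c in((.165,(73,33)),(.125,(86,96)),(.06,(109,181))): 
    print('scene',z,at_z('scene',(170+c[0]*k,185+c[1]*k),z))
a=cv2.imread('pics/scene0.png').astype(int);b=cv2.imread('pics/top0.png').astype(int)
for n,i,(x0,y0,x1,y1) in(('scene',a,(375,195,455,255)),('top',b,(220,245,280,290)),('sc-col',a,(180,220,230,260)),('top-col',b,(420,262,480,307))):
    s=i[y0:y1,x0:x1]; w=s[...,2]-np.maximum(s[...,0],s[...,1])
    m=w>(12 if 'col' not in n else 60); ys,xs=np.nonzero(m); 
    print(n,m.sum(),(xs.min()+xs.max())/2+x0,(ys.min()+ys.max())/2+y0,xs.mean()+x0,ys.mean()+y0,np.ptp(xs),np.ptp(ys))
for n in('scene','top'):
  for k in('bore_mouth','gauge_grip','stand_mouth'):
    print(n,k,[ (np.array(q['xy'])*[640,480],q['confidence']) for q in viewer.pinpoint(n,k)][:1])
E
```

```text
bore [0.55600231 0.18030989 0.075     ] [0.55526329 0.17986941 0.075     ] (array([0.55537259, 0.18024285, 0.07440066]), np.float64(0.0005901676566287493))
collar top [ 0.5078462  -0.24968546  0.06      ]
headtop top [ 0.50803862 -0.24978202  0.165     ]
scene 0.165 [ 0.5074751  -0.24984879  0.165     ]
scene 0.125 [ 0.51310108 -0.2500975   0.125     ]
scene 0.06 [ 0.51348569 -0.24899054  0.06      ]
scene 36 406.5 223.0 406.3333333333333 223.22222222222223 11 8
top 13 247.5 270.0 247.46153846153845 269.15384615384613 5 6
sc-col 41 199.0 234.0 200.0731707317073 234.21951219512195 12 8
top-col 65 446.0 287.0 445.0 287.5692307692308 10 10
scene bore_mouth [(array([406.72, 221.28]), 0.6)]
scene gauge_grip [(array([193.92 , 198.384]), 0.87)]
scene stand_mouth [(array([199.616, 239.424]), 0.95)]
top bore_mouth [(array([244.224, 266.496]), 0.82)]
top gauge_grip [(array([460.672, 286.32 ]), 0.75)]
top stand_mouth [(array([446.08, 287.28]), 0.83)]
```

```bash
cat > to.py <<'E'
import sys; from h import *
s=get_state(); p=s['eef_pos']; M=R.from_quat(s['tcp_rot'])
print('t',s['time'],'tcp',p.round(4),'zaxis',M.as_matrix()[:,2].round(4),'F',s['contact_force'].round(2),'grip',round(float(s['finger_force']),1),'op',round(s['opening'],3))
if len(sys.argv)>1: print('tool shift',M.inv().apply(np.array(eval(sys.argv[1]))-p).round(4))
E
python3 -m handwheel '[[[0.07,-0.0341,-0.0216,0,0],[0.07,-0.0341,-0.0216,0,0],[0.07,-0.0341,-0.0216,0,0],[0.07,-0.0341,-0.0216,0,0],[0.07,-0.0341,-0.0216,0,0],[0.07,-0.0341,-0.0216,0,0],[0.07,-0.0341,-0.0216,0,0],[0.07,-0.0341,-0.0216,0,0],[0.07,-0.0341,-0.0216,0,0],[0.07,-0.0341,-0.0216,0,0],[0.07,-0.0341,-0.0216,0,0],[0.07,-0.0341,-0.0216,0,0]]]' 40; python3 to.py '[.509,-.25,.231]'
```

```text
time: 2.45
eef_pos: [0.5016, 0.2981, 0.2317]
tcp_rot: [0.127, 0.992, 0.0, 0.0]
contact_force: [0.4, 0.7, -0.0]
opening: 0.82
finger_force: 0.0
t 2.45 tcp [0.5016 0.2981 0.2317] zaxis [ 7.e-04  4.e-04 -1.e+00] F [ 0.42  0.75 -0.03] grip 0.0 op 0.82
tool shift [-1.449e-01 -5.287e-01  5.000e-04]
```

```bash
python3 -m handwheel '[[[0.07,-0.0105,-0.0382,0,0],[0.07,-0.0105,-0.0382,0,0],[0.07,-0.0105,-0.0382,0,0],[0.07,-0.0105,-0.0382,0,0],[0.07,-0.0105,-0.0382,0,0],[0.07,-0.0105,-0.0382,0,0],[0.07,-0.0105,-0.0382,0,0],[0.07,-0.0105,-0.0382,0,0],[0.07,-0.0105,-0.0382,0,0],[0.07,-0.0105,-0.0382,0,0],[0.07,-0.0105,-0.0382,0,0],[0.07,-0.0105,-0.0382,0,0]]]' >/dev/null
python3 -m handwheel '[[[0.07,-0.0095,-0.035,0,0],[0.07,-0.0095,-0.035,0,0],[0.07,0,0,0,0],[0.07,0,0,0,0]]]' >/dev/null; python3 to.py '[.509,-.25,.127]'
python3 - <<'E'
from h import *
a=viewer.read_camera('scene');b=viewer.read_camera('top')
f=lambda i,x,y:cv2.resize(i[y:y+105,x:x+140],(400,300),interpolation=cv2.INTER_CUBIC)
cv2.imwrite('pics/z2.png',np.hstack([f(a,130,150),f(b,390,235)]))
E
```

```text
t 3.7833 tcp [ 0.5078 -0.2498  0.2312] zaxis [-1.e-04  5.e-04 -1.e+00] F [-0.15  0.19  0.17] grip 0.0 op 0.823
tool shift [-1.200e-03  1.000e-04  1.042e-01]
```

View pics/z2.png

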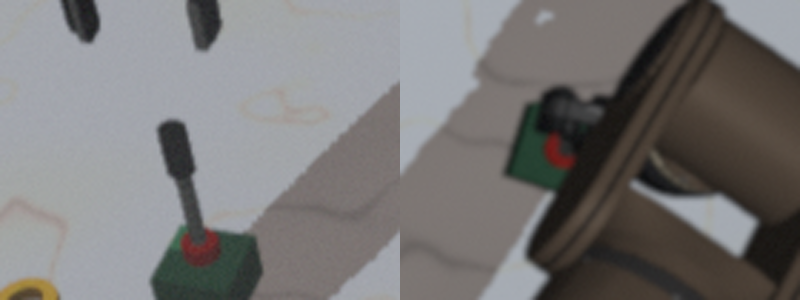

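The open fingers (crop about x 80 and x 205) straddle the gauge's axis line, so the alignment holds. Next I descend and close.

```bash
python3 -m handwheel '[[[0.07,-0.0012,0,0.026,0],[0.07,0,0,0.026,0],[0.07,0,0,0.026,0],[0.07,0,0,0.026,0],[0.07,0,0,0,0],[0.015,0,0,0,0],[0.015,0,0,0,0],[0.015,0,0,0,0],[0.015,0,0,0,0],[0.015,0,0,0,0],[0.015,0,0,0,0],[0.015,0,0,0,0]]]' 60 >/dev/null; python3 to.py '[.509,-.25,.127]'
```

```text
t 4.8833 tcp [ 0.5106 -0.2494  0.1299] zaxis [ 0.0035 -0.0025 -1.    ] F [ 0.61 -0.37  6.97] grip 58.8 op 0.219
tool shift [ 0.0014 -0.0009  0.0028]
```

```bash
python3 -m handwheel '[[[0.015,0,0,-0.01,0],[0.015,0,0,-0.02,0],[0.015,0,0,-0.03,0],[0.015,0,0,-0.03,0],[0.015,0,0,-0.025,0],[0.015,0,0,0,0],[0.015,0,0,0,0]]]' ; python3 to.py '[.5555,.18,.237]'
```

```text
time: 5.47
eef_pos: [0.5097, -0.2488, 0.2439]
tcp_rot: [0.127, 0.992, -0.001, 0.001]
contact_force: [-1.0, -0.4, -3.0]
opening: 0.219
finger_force: 59.1
t 5.4667 tcp [ 0.5097 -0.2488  0.2439] zaxis [ 0.0025 -0.0017 -1.    ] F [-0.97 -0.35 -3.02] grip 59.1 op 0.219
tool shift [0.0634 0.4265 0.0063]
```

```bash
python3 -m handwheel '[[[0.015,0.0035,0.02,0,0],[0.015,0.0055,0.0375,0,0],[0.015,0.0055,0.0375,0,0],[0.015,0.0055,0.0375,0,0],[0.015,0.0055,0.0375,0,0],[0.015,0.0055,0.0375,0,0],[0.015,0.0055,0.0375,0,0],[0.015,0.0055,0.0375,0,0],[0.015,0.0055,0.0375,0,0],[0.015,0.0055,0.0375,0,0],[0.015,0.0055,0.0375,0,0],[0.015,0.0048,0.032,0,0]]]' >/dev/null
python3 -m handwheel '[[[0.015,0,0,0,0],[0.015,0,0,0,0],[0.015,0,0,0,0],[0.015,0,0,0,0]]]' >/dev/null; python3 to.py '[.5555,.18,.237]'
python3 - <<'E'
from h import *
a=viewer.read_camera('scene');b=viewer.read_camera('top')
cv2.imwrite('pics/s3.png',a);cv2.imwrite('pics/t3.png',b)
f=lambda i,x,y:cv2.resize(i[y:y+105,x:x+70],(400,600),interpolation=cv2.INTER_CUBIC)
cv2.imwrite('pics/z3.png',np.hstack([f(a,375,150),f(b,210,225)]))
for c in('scene','top'):
  for k in('gauge_tip','collar_face','bore_mouth'): print(c,k,pin(c,k))
E
```

```text
t 6.8 tcp [0.5546 0.1796 0.2408] zaxis [-2.8e-03 -8.0e-04 -1.0e+00] F [-0.59  0.19 -2.61] grip 59.2 op 0.219
tool shift [-0.0008  0.0006  0.0037]
scene gauge_tip (None, 0)
scene collar_face (array([411.584, 192.384]), 0.51)
scene bore_mouth (array([406.784, 222.912]), 0.6)
top gauge_tip (None, 0)
top collar_face (None, 0)
top bore_mouth (array([243.328, 267.984]), 0.63)
```

View pics/z3.png

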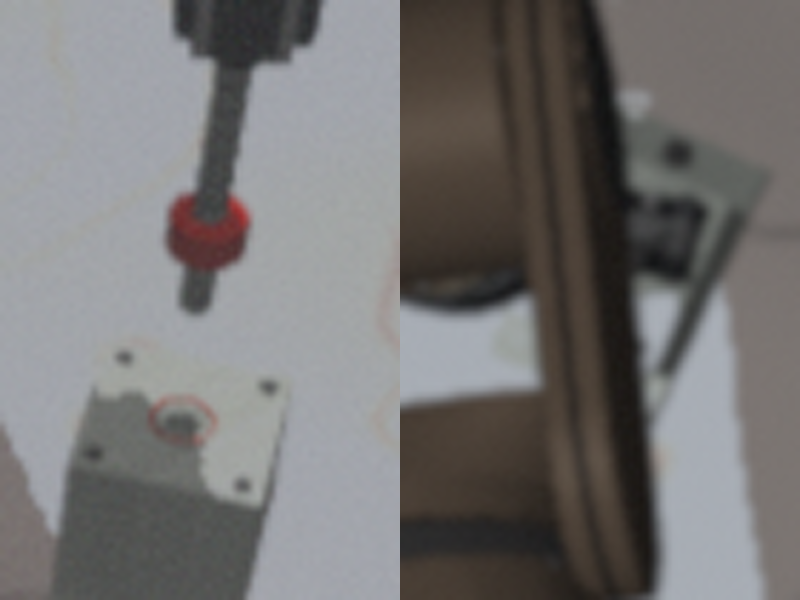

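```bash
python3 - <<'E'
from h import *
k=105/600; g=lambda x,y:(375+x*70/400,150+y*k)
for z in(.122,.126,.13): print('tip',z,at_z('scene',g(195,303),z))
print('bore',at_z('scene',g(183,421),.075))
def proj(P):
    p=viewer.camera_params('scene');f=240/np.tan(np.radians(p['fov_y'])/2)
    c=R.from_quat(p['attitude']).inv().apply(np.array(P)-p['xyz']);u=p['cx']+f*c[0]/-c[2];v=p['cy']-f*c[1]/-c[2]
    return round((u-375)*400/70),round((v-150)/k)
print('vertical axis from bore, at z .075,.126,.16(collarish),.175,.236 in crop:',[ (z,proj((.5555,.18,z))) for z in(.075,.126,.154,.168,.19,.22,.236)])
E
```

```text
tip 0.122 [0.54603025 0.18161954 0.122     ]
tip 0.126 [0.55043419 0.17993754 0.126     ]
tip 0.13 [0.55483812 0.17825554 0.13      ]
bore [0.55711432 0.18006878 0.075     ]
vertical axis from bore, at z .075,.126,.16(collarish),.175,.236 in crop: [(0.075, (182, 418)), (0.126, (199, 312)), (0.154, (209, 251)), (0.168, (214, 219)), (0.19, (222, 168)), (0.22, (234, 96)), (0.236, (241, 56))]
```

The rod hangs parallel to the bore axis (tip at crop (195,303), bore ring at (183,421)) and is about 1 mm toward -y and 1–2 mm toward -x. I correct that and lower to just above the mouth.

```bash
python3 -m handwheel '[[[0.015,-0.0015,0.0016,0.01,0],[0.015,0,0,0.012,0],[0.015,0,0,0.012,0],[0.015,0,0,0.01,0],[0.015,0,0,0,0],[0.015,0,0,0,0],[0.015,0,0,0,0]]]' >/dev/null; python3 to.py '[.5565,.1808,.19]'
python3 - <<'E'
from h import *
a=viewer.read_camera('scene')
cv2.imwrite('pics/z4.png',cv2.resize(a[160:240,370:450],(600,600),interpolation=cv2.INTER_CUBIC))
E
```

```text
t 7.7833 tcp [0.5572 0.182  0.1983] zaxis [ 1.e-04 -0.e+00 -1.e+00] F [ 0.3   0.82 -0.5 ] grip 59.3 op 0.218
tool shift [ 0.0004 -0.0013  0.0083]
```

View pics/z4.png

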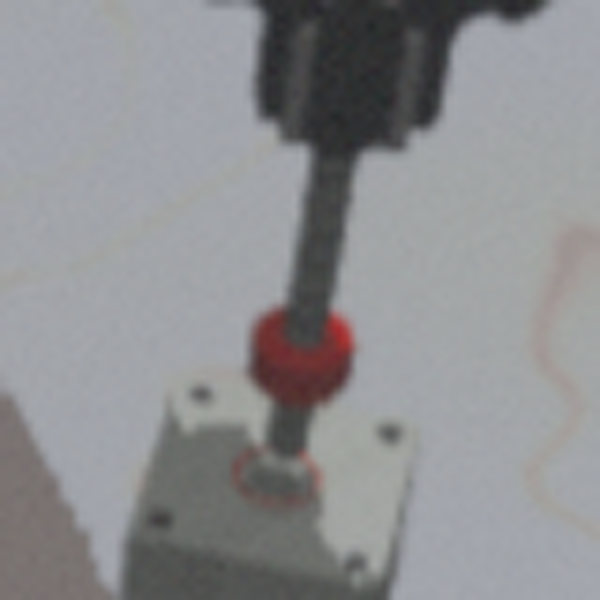

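The tip (crop (287,452)) is about 8–9 mm above the ring centre (277,477) and 1 mm toward +y. I correct that and start the insertion.

```bash
python3 -m handwheel '[[[0.015,0,-0.0012,0.002,0],[0.015,0,0,0.002,0],[0.015,0,0,0.002,0],[0.015,0,0,0.002,0],[0.015,0,0,0.002,0],[0.015,0,0,0.002,0],[0.015,0,0,0,0],[0.015,0,0,0,0]]]' ; python3 to.py '[.5565,.1808,.17]'
```

```text
time: 8.5
eef_pos: [0.557, 0.1807, 0.1862]
tcp_rot: [0.127, 0.992, 0.0, 0.0]
contact_force: [1.7, -0.4, -2.7]
opening: 0.219
finger_force: 59.3
t 8.5 tcp [0.557  0.1807 0.1862] zaxis [ 5.e-04 -0.e+00 -1.e+00] F [ 1.66 -0.43 -2.72] grip 59.3 op 0.219
tool shift [ 0.0005 -0.0001  0.0162]
```

```bash
python3 -m handwheel '[[[0.015,0,0,0.002,0],[0.015,0,0,0.002,0],[0.015,0,0,0.002,0],[0.015,0,0,0,0]]]' >/dev/null; python3 to.py; python3 -m handwheel '[[[0.015,0,0,0.002,0],[0.015,0,0,0.002,0],[0.015,0,0,0.002,0],[0.015,0,0,0.002,0],[0.015,0,0,0.002,0],[0.015,0,0,0,0]]]' ; python3 to.py '[.5565,.1808,.17]'
```

```text
t 8.8333 tcp [0.5569 0.1808 0.1799] zaxis [ 3.e-04  1.e-04 -1.e+00] F [ 1.32 -0.25 -2.88] grip 59.3 op 0.221
time: 9.33
eef_pos: [0.5568, 0.1808, 0.1699]
tcp_rot: [0.127, 0.992, 0.0, 0.0]
contact_force: [1.7, -0.4, -3.1]
opening: 0.223
finger_force: 59.3
t 9.3333 tcp [0.5568 0.1808 0.1699] zaxis [ 2.e-04  1.e-04 -1.e+00] F [ 1.65 -0.44 -3.07] grip 59.3 op 0.223
tool shift [ 0.0003 -0.0001 -0.0001]
```

```bash
python3 -m handwheel '[[[0.015,0,0,0.001,0],[0.015,0,0,0.001,0],[0.015,0,0,0.001,0],[0.015,0,0,0.001,0],[0.015,0,0,0.001,0],[0.015,0,0,0.001,0],[0.015,0,0,0.001,0],[0.015,0,0,0.001,0],[0.015,0,0,0,0]]]' >/dev/null; python3 to.py; python3 -m handwheel '[[[0.015,0,0,0.001,0],[0.015,0,0,0.001,0],[0.015,0,0,0.001,0],[0.015,0,0,0.001,0],[0.015,0,0,0,0]]]' >/dev/null; python3 to.py;  python3 -m handwheel '[[[0.015,0,0,0.001,0],[0.015,0,0,0.001,0],[0.015,0,0,0.001,0],[0.015,0,0,0,0]]]' >/dev/null; python3 to.py
```

```text
t 10.0833 tcp [0.5569 0.1808 0.1621] zaxis [ 2.e-04  0.e+00 -1.e+00] F [ 2.9   0.26 -1.83] grip 59.3 op 0.213
t 10.5 tcp [0.5574 0.1807 0.1602] zaxis [ 1.1e-03 -2.0e-04 -1.0e+00] F [-0.84 -0.03  5.52] grip 60.2 op 0.218
t 10.8333 tcp [0.5573 0.1808 0.1573] zaxis [ 1.1e-03 -2.0e-04 -1.0e+00] F [-0.72 -0.26  6.04] grip 60.2 op 0.217
```

```bash
cat >> to.py <<'E'
sys.exit(int(s['contact_force'][2]>9))
E
python3 -m handwheel '[[[0.015,0,0,0.001,0],[0.015,0,0,0.001,0],[0.015,0,0,0,0]]]' >/dev/null; python3 to.py && python3 -m handwheel '[[[0.015,0,0,0.001,0],[0.015,0,0,0.001,0],[0.015,0,0,0,0]]]' >/dev/null && python3 to.py && python3 -m handwheel '[[[0.015,0,0,0.001,0],[0.015,0,0,0.001,0],[0.015,0,0,0,0]]]' >/dev/null && python3 to.py && python3 -m handwheel '[[[0.015,0,0,0.001,0],[0.015,0,0,0.001,0],[0.015,0,0,0,0]]]' >/dev/null && python3 to.py && python3 -m handwheel '[[[0.015,0,0,0.001,0],[0.015,0,0,0.001,0],[0.015,0,0,0,0]]]' >/dev/null && python3 to.py && python3 -m handwheel '[[[0.015,0,0,0.001,0],[0.015,0,0,0.001,0],[0.015,0,0,0,0]]]' >/dev/null && python3 to.py
```

```text
t 11.0833 tcp [0.5574 0.1808 0.1553] zaxis [ 1.2e-03 -2.0e-04 -1.0e+00] F [-0.22 -0.83  6.18] grip 60.2 op 0.218
t 11.3333 tcp [0.5574 0.1807 0.1533] zaxis [ 1.2e-03 -2.0e-04 -1.0e+00] F [-1.31 -1.52  4.94] grip 60.2 op 0.213
t 11.5833 tcp [0.5574 0.1808 0.1514] zaxis [ 1.3e-03 -2.0e-04 -1.0e+00] F [-1.24 -0.44  5.85] grip 60.2 op 0.219
t 11.8333 tcp [0.558  0.1808 0.1513] zaxis [ 2.3e-03 -3.0e-04 -1.0e+00] F [-2.55 -0.96 12.57] grip 60.9 op 0.218
```

```bash
python3 -m handwheel '[[[0.015,0,0,0.001,0],[0.015,0,0,0,0],[0.015,0,0,0,0]]]' >/dev/null; python3 to.py
```

```text
t 12.0833 tcp [0.5583 0.1808 0.1513] zaxis [ 2.9e-03 -4.0e-04 -1.0e+00] F [-1.76 -1.77 15.95] grip 61.3 op 0.217
```

```bash
python3 -m handwheel '[[[0.015,0,0,-0.0015,0],[0.015,0,0,-0.0015,0],[0.015,0,0,0,0]]]' >/dev/null; python3 to.py; python3 -m handwheel '[[[0.07,0,0,0,0],[0.07,0,0,0,0],[0.07,0,0,0,0],[0.07,0,0,0,0],[0.07,0,0,0,0],[0.07,0,0,0,0]]]' >/dev/null; python3 to.py; python3 -m handwheel '[[[0.07,0,0,-0.02,0],[0.07,0,0,-0.03,0],[0.07,0,0,-0.03,0],[0.07,0,0,-0.03,0],[0.07,0,0,-0.03,0],[0.07,0,0,0,0]]]' >/dev/null; python3 to.py
python3 - <<'E'
from h import *
a=viewer.read_camera('scene')
cv2.imwrite('pics/z5.png',cv2.resize(a[160:260,360:460],(600,600),interpolation=cv2.INTER_CUBIC))
E
```

```text
t 12.3333 tcp [0.5575 0.1808 0.1513] zaxis [ 2.e-03  1.e-04 -1.e+00] F [-0.14 -0.44  6.82] grip 60.0 op 0.215
t 12.8333 tcp [0.5565 0.1808 0.1488] zaxis [-1.1e-03 -1.0e-04 -1.0e+00] F [ 0.38 -0.31 -0.08] grip 0.0 op 0.815
t 13.3333 tcp [0.5598 0.1813 0.2977] zaxis [ 0.0131  0.0019 -0.9999] F [-0.24 -0.54  1.41] grip 0.0 op 0.818
```

View pics/z5.png

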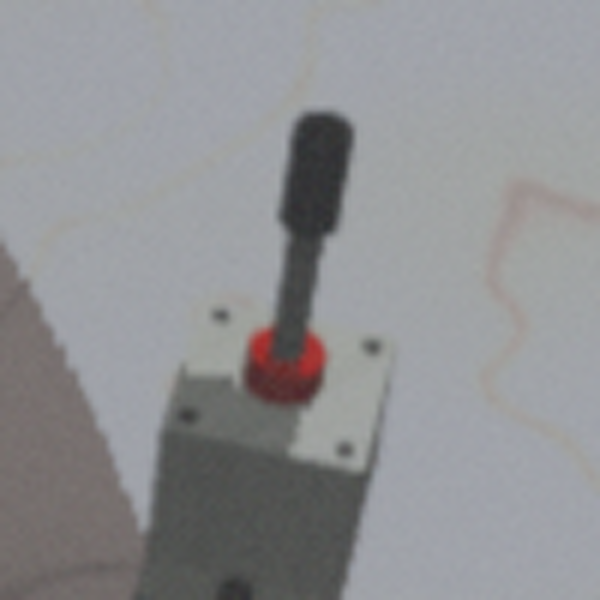

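The gauge stands upright with the collar on the top face (crop (285,370)). To rule out wedging above the floor, I press the freed head lightly with shut fingers.

```bash
python3 -m handwheel '[[[0,0,0,0.02,0],[0,0,0,0.02,0],[0,0,0,0.02,0],[0,0,0,0.02,0],[0,0,0,0.01,0],[0,0,0,0.005,0],[0,0,0,0,0],[0,0,0,0,0],[0,0,0,0,0]]]' 20 >/dev/null; python3 to.py '[.556,.1805,.187]'
python3 - <<'E'
from h import *
for z in (.170,.178,.186,.19): print(z,at_z('scene',(360+323/6,160+124/6),z))
E
```

```text
t 14.1333 tcp [0.5576 0.1809 0.1958] zaxis [ 2.4e-03  4.0e-04 -1.0e+00] F [-0.21 -0.59  0.39] grip 0.0 op -0.001
tool shift [ 0.0015 -0.0008  0.0088]
0.17 [0.53489677 0.18812582 0.17      ]
0.178 [0.54453353 0.18441603 0.178     ]
0.186 [0.55417029 0.18070624 0.186     ]
0.19 [0.55898867 0.17885135 0.19      ]
```

```bash
python3 -m handwheel '[[[0,0.0015,-0.0005,0.002,0],[0,0,0,0.002,0],[0,0,0,0.002,0],[0,0,0,0.001,0],[0,0,0,0.001,0],[0,0,0,0,0]]]' >/dev/null; python3 to.py && python3 -m handwheel '[[[0,0,0,0.001,0],[0,0,0,0.001,0],[0,0,0,0,0]]]' >/dev/null && python3 to.py && python3 -m handwheel '[[[0,0,0,0.001,0],[0,0,0,0.001,0],[0,0,0,0,0]]]' >/dev/null && python3 to.py
```

```text
t 14.6333 tcp [0.5554 0.1807 0.1866] zaxis [ 6.e-04  1.e-04 -1.e+00] F [-0.34 -0.72  1.14] grip 0.5 op -0.002
t 14.8833 tcp [0.5565 0.1809 0.1865] zaxis [ 3.6e-03  6.0e-04 -1.0e+00] F [-0.43 -0.47  6.14] grip 3.1 op 0.003
t 15.1333 tcp [0.5574 0.181  0.1865] zaxis [ 6.2e-03  9.0e-04 -1.0e+00] F [-1.34  0.95 10.93] grip 5.5 op -0.003
```

```bash
python3 -m handwheel '[[[0,0,0,0.001,0],[0,0,0,0.001,0],[0,0,0,0.0005,0],[0,0,0,0,0]]]' >/dev/null; python3 to.py; python3 -m handwheel '[[[0,0,0,-0.01,0],[0,0,0,-0.03,0],[0,0,0,-0.03,0],[0,0,0,-0.03,0],[0,0,0,0,0],[0,0,0,0,0],[0,0,0,0,0],[0,0,0,0,0],[0,0,0,0,0],[0,0,0,0,0]]]' >/dev/null; python3 to.py
python3 - <<'E'
from h import *
a=viewer.read_camera('scene'); cv2.imwrite('pics/z6.png',a[100:340,120:520])
E
```

```text
t 15.4667 tcp [0.5588 0.1812 0.1864] zaxis [ 0.0103  0.0015 -0.9999] F [-2.57  0.33 16.13] grip 8.2 op -0.002
t 16.3 tcp [0.5546 0.1805 0.278 ] zaxis [-3.e-03 -5.e-04 -1.e+00] F [ 0.51  0.32 -0.68] grip 0.0 op -0.0
```

View pics/z6.png

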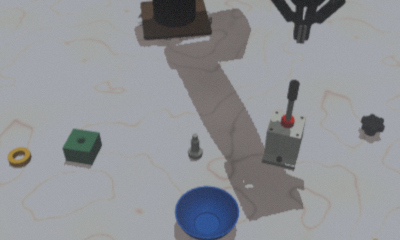

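The gauge stands in the holder (crop (290,105)) with the collar on the top face, and the gripper is clear at (300,30). The other items are where they were.

```bash
python3 -c "from plant import sign_off; print(sign_off())"
```

```text
the job is handed in; nothing more can be done
None
```

The job is handed in: the gauge stands upright in the bore, bottomed at about 38.5 mm with the collar on the holder's top face and the gripper clear. The wrist force while pushing read at most 16 N (about 19 N allowing for the sensor's offset), and the bystanders look unmoved; no verdict came back.

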